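# Slide a circuit board under the flip-down magnifier and set its lens level

### The job

Slide the circuit board holder across the bench, without lifting it off the bench, until it sits wholly inside the rectangle printed under the bench magnifier, its long side along the long side of the rectangle. Then fold the raised lens panel of the magnifier down until it is level above the board; it has no stop there, so take care not to push it well past level. Leave the other things on the bench where they are.

Things in the scene. Friction and masses are not known exactly. Their poses are not given: they have to be found in the camera images.
- holder: loose board holder, 0.2 to 0.5 kg: a black rectangular tray 120 (its x) x 90 (its y) x 22 mm high with a green circuit board and small components on top (up to 34 mm high). Too wide to grip: to be pushed by its sides. Origin: centre of its underside; z up.
- stand: fixed bench magnifier stand. Origin: on the bench at the centre of the printed black outline, z up. The outline is 140 (x) by 110 mm (y) inside its 4 mm line, on a flat white sheet 190 x 150 mm (no step). The dark steel foot, 160 (x) x 90 (y) x 18 mm, is centred 150 mm from the origin towards +y; a post rises from it to the hinge.
- hinge (a point): centre of the lens hinge, fixed to the stand, 110 mm towards the stand's +y and 130 mm above the bench; the hinge line runs along the stand's x.
- lens (a joint): angle of the lens panel in rad: 0 = level, reaching from the hinge towards the stand's -y over the outline; positive = raised (pi/2 = straight up); limits -0.5 and 1.6, so level is not a stop. The hinge is stiff and stays where it is left (about 4 N at the free edge moves it).
- lens_edge (a point): middle of the lens panel's free edge, 190 mm from the hinge line, at half thickness. The panel is a grey frame 160 mm wide (along the hinge), 12 mm thick, with a clear lens; its free-edge bar is 16 mm deep. Axes: the stand's when the panel is level; z is the normal of its upper side.
- tin: bystander: low round metal tin, 80 mm across, 36 mm high. Origin: centre of its underside.
- block: bystander: wooden block 75 x 40 x 25 mm. Origin: centre of its underside.
- pens: bystander: metal can with pens, 74 mm across, 100 mm high (pens to 180 mm). Origin: centre of its underside.
- wrench: bystander: steel wrench lying flat along its x. Origin: its underside.

How it is judged (in metres and radians):
On the way, in this order (a step that is already met when the one before it is completed fails the run):
1. the holder lies inside the outline, square with it, at rest (x of holder in the frame of stand between -0.011 and 0.011 m and y of holder in the frame of stand between -0.011 and 0.011 m and angle between the x axis of holder and the x axis of stand, either way round below 0.2 rad and linear speed of holder below 0.02 m/s), for 0.2 s.
2. then the lens panel is folded down to level (value of joint lens between -0.1 and 0.1 rad and velocity of joint lens between -0.1 and 0.1 rad/s), for 0.2 s.
At the end, for the whole second after the job is handed in: The holder lies flat on the bench at rest, its centre within 11 mm of the outline's centre along each side and its long side within 0.2 rad of the outline's, and the lens panel is still and within 0.1 rad of level (all of step 1 and height (world z) of holder below 0.005 m and value of joint lens between -0.1 and 0.1 rad and velocity of joint lens between -0.05 and 0.05 rad/s); the robot touches nothing.
It fails at once if the holder is lifted more than 15 mm or tipped more than 0.25 rad (height (world z) of holder above 0.015 m or angle between holder's own z axis and vertical above 0.25 rad).
It fails at once if the lens panel is pushed well past level (below -0.2 rad) (value of joint lens below -0.2 rad).
It fails at once if a bystander is moved more than 20 mm (distance of any of tin, block, pens, wrench from where it was at the start of the episode above 0.02 m).
It also fails if it takes over 72 s, if anything falls off the work surface, if the arm or the gripper's body presses on something with over 40 N, if the wrist force passes 120 N, or if a joint passes its speed limit or range.

### The arm

A 7-joint arm with a two-finger parallel gripper is mounted at the origin on the work surface. World frame = base frame: x ahead of the robot, y to its left, z up, the work surface at z = 0. Lengths are in mm, angles in rad, forces in N, time in s.
With the tool pointing down it reaches from about 400 to 875 mm from the base axis. Payload 19.3 kg.
Tool frame: the origin (TCP) lies midway between the tips of the shut fingers; the grasp point (between the pads) lies 19 mm behind it (arm.grip_point_offset is the distance from the TCP to the grasp point, in mm); z points along the fingers, y is the direction in which the jaws open and shut (so a half turn about z gives the same grasp; the last joint's range is limited). The gripper opens to 85 mm and grips with 20 to 120 N. Pads are 22 mm wide; open, the fingers measure 114 mm over their backs; the gripper's body (76 mm by 85 mm) begins 54 mm behind the grasp point. The pads swing forward as they close: fully open they stand 13 mm farther back than shut.
Start: joints at [1.135, 0.521, -0.036, 1.599, 0.021, 1.021, -0.113], TCP at [223.532, -583.651, 231.291] pointing down, gripper open.
Joint ranges: [-2.91, 2.91], [-0.3, 2.13], [-1.5, 1.42], [0.17, 2.43], [-1.26, 4.41], [0.16, 1.93], [-2.52, 2.52]. Speed limits (rad/s): [1.89, 1.89, 2.39, 2.39, 3.01, 3.01, 3.01].

### API

Orientations are given as a unit quaternion [x, y, z, w].
In Python, from station import monitor, imaging, sign_off, arm gives the robot as it stands.
- The arm moves only by the shell command python3 -m creep 'ROWS' [FORCE]. ROWS is JSON, a list of rows, each an object with "turn": the turn, a rotation vector about the tool's x, y, z in degrees, a list of three; "dp": the shift along the tool's x, y, z in mm, a list of three; "jaw": the closure, from 0 (fully open) to 1 (shut). In form: [{"turn": [ax, ay, az], "dp": [x, y, z], "jaw": jaw}, ...]. A call has 1 to 12 rows; each row is the pose to reach, as a shift and turn from the pose measured when the call began, along the tool's axes at that moment; what a row does not reach only later rows make up. A row lasts 1/8 s, in which the tool goes at most 62.5 mm and 10.7 degrees, less where a joint would pass 70% of its speed; a pose out of reach is approached as far as the arm can. A call with a gripper value outside its range is refused whole. The fingers move at their own pace and stop on an object; FORCE is the grip in N (left out, the last holds). Time passes only in rows, so rows that repeat a pose let the fingers close. It gives the time, the measured TCP pose, the force and the opening at its end, in the units of the state.
- monitor.read_state(): the state, without advancing time (a new reading comes with each control period).
- imaging.capture(name): name is "scene" or "top" or "wrist"; returns (picture, depth): 400x640x3 uint8, red, green, blue; 400x640 float32, mm along the optical axis (not along the pixel's ray), 0 where there is no reading.
- imaging.get_calibration(name): a dict with "intrinsics" (3x3 intrinsics, pixels), "cam_to_world" (4x4, takes a point from camera to world coordinates); the wrist camera has in their place "mount" (4x4, takes a point from camera to tool coordinates, whose origin is the TCP and whose axes are the flange's). Camera axes: x right, y up, looking along -z (the intrinsics and any distortion apply to the point x, -y, -z); pixel columns grow to the right and rows downward; lengths in mm; the calibration is good to about 2 mm. The wrist camera is an equidistant fisheye: a pixel r from the principal point sees the ray r / f radians off the axis. A picture is of the moment at which its call begins: read the wrist's pose just before it. get_calibration takes no time and is no camera call.
- sign_off(): hands the job in, once; it reports no verdict.
The state is a dict: "t": time; "q": joint angles; "dq": joint speeds; "tau": joint torques, N m; "position": TCP position; "ee_rot": TCP orientation; "wrist_force": force on the tool from outside, world axes, zero at the start; "moment": the same for the moment, N m; "gripper_width": finger opening in mm.
Only numpy, scipy, OpenCV 4.12 (cv2) and the standard library are available. Lean on these libraries where they do the work, as an engineer would, in place of code of your own. Each camera call takes 0.05 s, during which the arm holds its last target. There are 200 camera calls.

## Working session

There is one attempt and no reset: what is moved stays moved. The work goes in short steps, Python scripts to look and compute and a shell command to move; the robot and the scene stay as the last step left them, time stands still between calls to the robot, and variables do not carry over. Pictures are saved under pics/ and viewed, about 8 in all and at most 12, crops included, and the job is handed in when it is done.

```bash
mkdir -p pics; ls
python3 - <<'E'
from station import monitor, imaging, arm
import cv2,numpy as np
s=monitor.read_state();print(s['t'],s['position'],s['ee_rot'],s['gripper_width'],s['wrist_force'])
for n in ("scene","top"):
    p,d=imaging.capture(n);cv2.imwrite(f'pics/{n}0.png',p[:,:,::-1]);np.save(f'pics/{n}0.npy',d)
    c=imaging.get_calibration(n);print(n,c)
print(imaging.get_calibration('wrist'))
E
```

```text
pics
0.0 [ 223.41117364 -583.36055054  230.71734023] [ 9.83322593e-01  1.81869076e-01 -1.28411522e-04 -5.48114387e-04] 85.168784990534 [ 0.00955972  0.85244232 -0.07554919]
scene {'intrinsics': array([[381.7444571 ,   0.        , 318.64267661],
       [  0.        , 381.7444571 , 198.96643139],
       [  0.        ,   0.        ,   1.        ]]), 'cam_to_world': array([[-4.44125786e-01, -6.82730381e-01,  5.80199547e-01,
         1.15281541e+03],
       [ 8.95939495e-01, -3.43249769e-01,  2.81907816e-01,
         2.61400319e+02],
       [ 6.68632938e-03,  6.45026219e-01,  7.64131186e-01,
         9.05101118e+02],
       [ 0.00000000e+00,  0.00000000e+00,  0.00000000e+00,
         1.00000000e+00]])}
top {'intrinsics': array([[373.05952287,   0.        , 328.11826184],
       [  0.        , 373.05952287, 199.52205199],
       [  0.        ,   0.        ,   1.        ]]), 'cam_to_world': array([[-1.81191329e-02,  9.94132266e-01, -1.06643021e-01,
         4.18673148e+02],
       [-9.99421458e-01, -1.49378185e-02,  3.05550499e-02,
        -2.81060709e+01],
       [ 2.87827469e-02,  1.07134955e-01,  9.93827779e-01,
         1.14762489e+03],
       [ 0.00000000e+00,  0.00000000e+00,  0.00000000e+00,
         1.00000000e+00]])}
{'intrinsics': array([[309.70691629,   0.        , 324.71003431],
       [  0.        , 309.70691629, 200.22514253],
       [  0.        ,   0.        ,   1.        ]]), 'mount': array([[ 2.53808684e-04,  9.66205665e-01,  2.57772279e-01,
         6.55538270e+01],
       [ 9.99999936e-01, -1.80402931e-04, -3.08420805e-04,
         7.68552739e-01],
       [-2.51495054e-04,  2.57772341e-01, -9.66205649e-01,
        -1.43259147e+02],
       [ 0.00000000e+00,  0.00000000e+00,  0.00000000e+00,
         1.00000000e+00]])}
```

View pics/scene0.png

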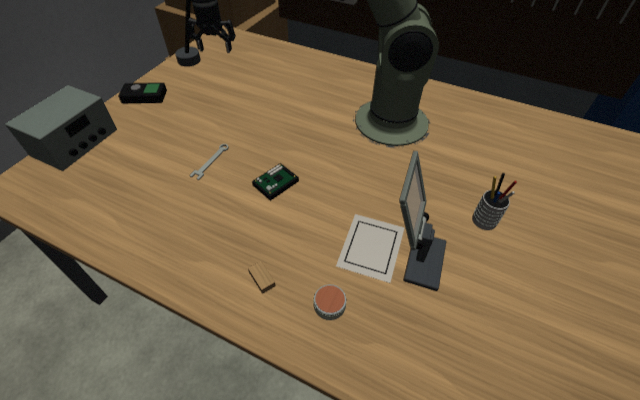

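View pics/top0.png

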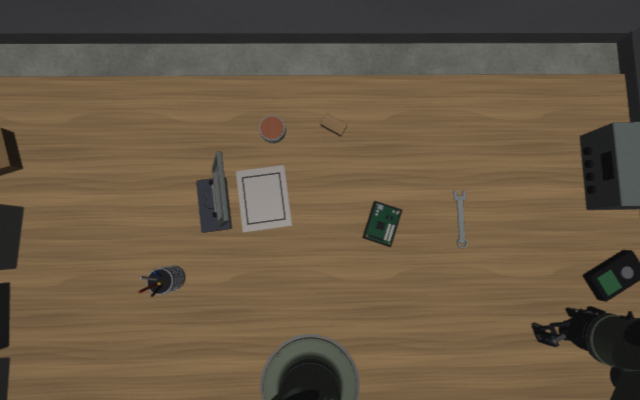

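The scene view shows the holder at about (275,181), the sheet at (372,247), the raised lens at (413,200), the tin, block, pens and wrench. The top view shows the sheet at (264,198), foot (214,205), holder (383,223), tin (272,128), block (334,125), wrench (460,220) and pens (165,280).

```bash
cat > h.py <<'E'
import numpy as np,cv2
from station import monitor, imaging
from scipy.spatial.transform import Rotation as R
def ray(n,uv,pose=None):
    c=imaging.get_calibration(n);K=c['intrinsics'];uv=np.atleast_2d(uv).astype(float)
    a=(uv-[K[0,2],K[1,2]])/K[0,0]
    if n=='wrist':
        r=np.linalg.norm(a,axis=1);s=np.where(r>1e-9,np.sin(r)/np.maximum(r,1e-9),1)
        d=np.c_[a[:,0]*s,-a[:,1]*s,-np.cos(r)]
        p,q=pose;Rm=R.from_quat(q).as_matrix();M=c['mount']
        return Rm@M[:3,3]+p,d@(Rm@M[:3,:3]).T
    T=c['cam_to_world'];return T[:3,3],np.c_[a[:,0],-a[:,1],-np.ones(len(a))]@T[:3,:3].T
def onz(n,uv,z,pose=None):
    o,d=ray(n,uv,pose);return o+d*((z-o[2])/d[:,2])[:,None]
def tri(n1,a,n2,b):
    o1,d1=ray(n1,a);o2,d2=ray(n2,b);d1=d1[0]/np.linalg.norm(d1);d2=d2[0]/np.linalg.norm(d2)
    t=np.linalg.lstsq(np.c_[d1,-d2],o2-o1,rcond=None)[0];p,q=o1+t[0]*d1,o2+t[1]*d2
    return (p+q)/2,np.linalg.norm(p-q)
def big(m,box=None):
    m=m.astype(np.uint8)
    if box: k=np.zeros_like(m);k[box[1]:box[3],box[0]:box[2]]=1;m=m*k
    cs=cv2.findContours(m,cv2.RETR_EXTERNAL,cv2.CHAIN_APPROX_NONE)[0];return max(cs,key=cv2.contourArea)[:,0]
def rect(P):
    (c,(w,h),a)=cv2.minAreaRect(P[:,:2].astype(np.float32))
    if w<h: w,h,a=h,w,a-90
    return np.round(c,1),round(w,1),round(h,1),round((a+90)%180-90,1)
E
python3 - <<'E'
from h import *
W={'top':(225,160,300,240),'scene':(325,205,410,285)};H={'top':(355,195,410,255),'scene':(245,155,305,205)}
cen={}
for n in W:
    p=cv2.imread(f'pics/{n}0.png');hsv=cv2.cvtColor(p,cv2.COLOR_BGR2HSV);h,s,v=[hsv[:,:,i].astype(int) for i in range(3)]
    sh=big((s<60)&(v>110),W[n]);hull=cv2.convexHull(sh)[:,0]
    print(n,'sheet',rect(onz(n,hull,0)),rect(onz(n,hull,15)))
    x0,y0,x1,y1=W[n];k=np.zeros(v.shape,np.uint8);cv2.fillPoly(k,[hull],1);k=cv2.erode(k,np.ones((5,5)))
    dk=np.argwhere((k>0)&(v<100))[:,::-1];o=cv2.convexHull(dk.astype(np.int32))[:,0];print(' outline(outer 148x118)',rect(onz(n,o,0)))
    ho=big(~((h>5)&(h<28)&(s>60)),H[n]) ;hh=cv2.convexHull(ho)[:,0]
    g=big((h>45)&(h<90)&(s>90),H[n]);g=cv2.convexHull(g)[:,0]
    for z in(0,22): print(' holder z',z,rect(onz(n,hh,z)))
    print(' green z22',rect(onz(n,g,22)), g.mean(0))
    m=cv2.moments(hull);c1=[m['m10']/m['m00'],m['m01']/m['m00']];m=cv2.moments(g);c2=[m['m10']/m['m00'],m['m01']/m['m00']];cen[n]=(c1,c2)
for i in(0,1): print('tri',tri('top',cen['top'][i],'scene',cen['scene'][i]))
for nm,a,b in(('tin',(272,128),(330,300)),('block',(334,125),(262,277)),('pens',(165,280),(490,208)),('wrench',(460,220),(210,161))): print(nm,onz('top',a,20)[0].round(),onz('scene',b,20)[0].round())
E
```

```text
top sheet (array([549.9, 136.6]), 191.2, 151.5, 6.8) (array([548.2, 134.4]), 188.7, 149.5, 6.8)
 outline(outer 148x118) (array([550.1, 136.6]), 148.8, 116.8, 6.9)
 holder z 0 (array([ 465.7, -228.6]), 117.7, 88.2, -19.4)
 holder z 22 (array([ 464.8, -224.8]), 115.4, 86.5, -19.4)
 green z22 (array([ 469.6, -227.7]), 98.9, 77.7, -20.1) [386.71428571 216.07142857]
scene sheet (array([553.7, 136. ]), 190.2, 149.6, 6.9) (array([563.6, 138.1]), 187.0, 147.1, 6.9)
 outline(outer 148x118) (array([553.1, 135.6]), 146.3, 117.2, 6.9)
 holder z 0 (array([ 459.3, -233. ]), 125.8, 101.4, -19.3)
 holder z 22 (array([ 476.2, -221. ]), 122.7, 98.9, -19.3)
 green z22 (array([ 471.3, -227.1]), 103.1, 80.7, -19.2) [276.23076923 178.61538462]
tri (array([550.80584525, 137.51420867, -13.72830285]), np.float64(2.3800374920424847))
tri (array([ 472.54702784, -226.89011941,   16.87645166]), np.float64(2.2051408713141245))
tin [765. 107.  20.] [762. 106.  20.]
block [772. -85.  20.] [783. -79.  20.]
pens [309. 421.  20.] [283. 408.  20.]
wrench [ 471. -465.   20.] [ 495. -459.   20.]
```

```bash
python3 -m creep '[{"turn":[0,0,-8],"dp":[30,-18,0],"jaw":0},{"turn":[0,0,-16],"dp":[70,-42,10],"jaw":0},{"turn":[0,0,-24],"dp":[120,-70,20],"jaw":0},{"turn":[0,0,-32],"dp":[165,-98,35],"jaw":0},{"turn":[0,0,-40],"dp":[210,-125,50],"jaw":0},{"turn":[0,0,-48],"dp":[255,-150,65],"jaw":0},{"turn":[0,0,-50],"dp":[293,-173,80],"jaw":0},{"turn":[0,0,-50],"dp":[293,-173,80],"jaw":0},{"turn":[0,0,-50],"dp":[293,-173,80],"jaw":0}]'
python3 - <<'E'
from h import *
s=monitor.read_state();print(s['t'],s['position'],R.from_quat(s['ee_rot']).as_matrix().round(3),s['q'].round(2) if hasattr(s['q'],'round') else s['q'])
p,d=imaging.capture('wrist');cv2.imwrite('pics/w1.png',p[:,:,::-1]);np.savez('pics/w1.npz',p=s['position'],q=s['ee_rot'],d=d)
E
```

```text
t: 1.23
position: [434.7, -317.4, 150.9]
ee_rot: [0.815, 0.58, -0.0, -0.001]
wrist_force: [-0.7, -0.8, -0.0]
gripper_width: 85.4
1.225 [ 434.68102661 -317.44272156  150.86845203] [[ 0.327  0.945 -0.001]
 [ 0.945 -0.327  0.001]
 [ 0.    -0.001 -1.   ]] [ 0.74  0.5  -0.3   1.89  0.2   0.78  0.  ]
```

View pics/w1.png

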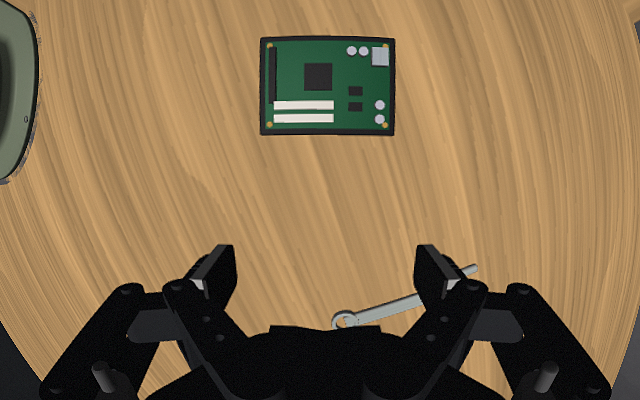

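The wrist view shows the tray with corners near (261,37), (395,38), (395,134) and (261,134). It is square to the image, and the fingers and wrench are clear of it.

Run:
```python
from h import *
f=np.load('pics/w1.npz');pose=(f['p'],f['q'])
p=cv2.imread('pics/w1.png');hsv=cv2.cvtColor(p,cv2.COLOR_BGR2HSV);h,s,v=[hsv[:,:,i].astype(int) for i in range(3)]
b=big(~((h>5)&(h<28)&(s>60)),(230,20,430,170));hh=cv2.convexHull(b)[:,0];print(hh.min(0),hh.max(0))
for z in(0,22):
    P=onz('wrist',hh,z,pose);print(z,rect(P))
    c=np.array(rect(P)[0]);Rm=R.from_quat(f['q']).as_matrix();print(' in tool', (Rm.T@(np.r_[c,z]-f['p'])).round(1))
```

```text
[260  36] [394 134]
0 (array([ 469.8, -224.4]), 128.0, 94.9, -19.0)
 in tool [ 99.3   3.  150.9]
22 (array([ 468.9, -226.8]), 118.4, 87.8, -19.0)
 in tool [ 96.8   2.9 128.9]
```

```bash
python3 -m creep '[{"turn":[0,0,0],"dp":[0,3,30],"jaw":0},{"turn":[0,0,0],"dp":[0,3,70],"jaw":0},{"turn":[0,0,0],"dp":[0,3,110],"jaw":0},{"turn":[0,0,0],"dp":[0,3,140],"jaw":0},{"turn":[0,0,0],"dp":[0,3,150],"jaw":0},{"turn":[0,0,0],"dp":[0,3,155],"jaw":0},{"turn":[0,0,0],"dp":[0,3,155],"jaw":0},{"turn":[0,0,0],"dp":[15,3,155],"jaw":0},{"turn":[0,0,0],"dp":[30,3,155],"jaw":0},{"turn":[0,0,0],"dp":[35,3,155],"jaw":0},{"turn":[0,0,0],"dp":[35,3,155],"jaw":0}]'
python3 - <<'E'
from h import *
s=monitor.read_state()
p,d=imaging.capture('wrist');cv2.imwrite('pics/w2.png',p[:,:,::-1]);np.savez('pics/w2.npz',p=s['position'],q=s['ee_rot'],d=d)
E
```

```text
t: 2.65
position: [449.0, -285.2, -3.8]
ee_rot: [0.814, 0.58, -0.0, -0.0]
wrist_force: [0.7, -0.5, 0.5]
gripper_width: 85.6
```

View pics/w2.png

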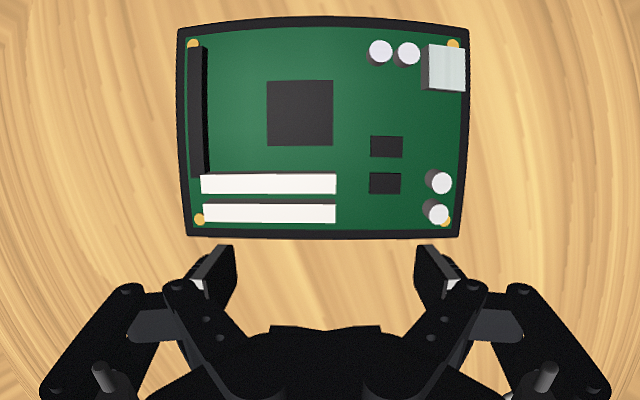

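The fingers (tips near (225,250) and (425,250)) sit just behind the tray's edge (row 237) and centred on it. Next is the straight push.

```bash
python3 -m creep '[{"turn":[0,0,0],"dp":[5,0,0],"jaw":0},{"turn":[0,0,0],"dp":[12,0,0],"jaw":0},{"turn":[0,0,0],"dp":[24,0,0],"jaw":0},{"turn":[0,0,0],"dp":[38,0,0],"jaw":0},{"turn":[0,0,0],"dp":[54,0,0],"jaw":0},{"turn":[0,0,0],"dp":[70,0,0],"jaw":0},{"turn":[0,0,0],"dp":[86,0,0],"jaw":0},{"turn":[0,0,0],"dp":[102,0,0],"jaw":0},{"turn":[0,0,0],"dp":[114,0,0],"jaw":0},{"turn":[0,0,0],"dp":[122,0,0],"jaw":0},{"turn":[0,0,0],"dp":[126,0,0],"jaw":0},{"turn":[0,0,0],"dp":[126,0,0],"jaw":0}]'
cat > look.py <<'E'
import sys
from h import *
k=sys.argv[1];s=monitor.read_state();pose=(s['position'],s['ee_rot'])
p,d=imaging.capture('wrist');p=np.ascontiguousarray(p[:,:,::-1]);cv2.imwrite(f'pics/{k}.png',p)
hsv=cv2.cvtColor(p,cv2.COLOR_BGR2HSV);h,sa,v=[hsv[:,:,i].astype(int) for i in range(3)]
g=big((h>45)&(h<90)&(sa>90),(120,0,520,243));hh=cv2.convexHull(g)[:,0]
P=onz('wrist',hh,24,pose);r=rect(P);Rm=R.from_quat(pose[1]).as_matrix()
print('t',s['t'],'tcp',pose[0].round(1),'xhead',np.degrees(np.arctan2(Rm[1,0],Rm[0,0])).round(1),'force',np.round(s['wrist_force'],1))
print('green rect',r,'in tool',(Rm.T@(np.r_[r[0],24]-pose[0])).round(1),'px',hh.min(0),hh.max(0))
E
python3 look.py w3
```

```text
t: 4.2
position: [490.1, -166.6, -3.8]
ee_rot: [0.815, 0.58, -0.0, -0.0]
wrist_force: [-0.1, 0.5, -0.4]
gripper_width: 85.7
t 4.2 tcp [ 490.1 -166.6   -3.8] xhead 70.9 force [-0.1  0.5 -0.4]
green rect (array([ 508.1, -113.3]), 109.1, 78.6, -19.1) in tool [ 56.3  -0.4 -27.8] px [184  39] [460 241]
```

```bash
python3 -m creep '[{"turn":[0,0,0],"dp":[6,0,0],"jaw":0},{"turn":[0,0,0],"dp":[16,0,0],"jaw":0},{"turn":[0,0,0],"dp":[30,0,0],"jaw":0},{"turn":[0,0,0],"dp":[45,0,0],"jaw":0},{"turn":[0,0,0],"dp":[60,0,0],"jaw":0},{"turn":[0,0,0],"dp":[75,0,0],"jaw":0},{"turn":[0,0,0],"dp":[90,0,0],"jaw":0},{"turn":[0,0,0],"dp":[104,0,0],"jaw":0},{"turn":[0,0,0],"dp":[113,0,0],"jaw":0},{"turn":[0,0,0],"dp":[119,0,0],"jaw":0},{"turn":[0,0,0],"dp":[121,0,0],"jaw":0},{"turn":[0,0,0],"dp":[121,0,0],"jaw":0}]'
python3 look.py w4
```

```text
t: 5.75
position: [529.6, -52.6, -3.8]
ee_rot: [0.815, 0.58, -0.0, -0.0]
wrist_force: [1.0, -0.3, 0.5]
gripper_width: 85.8
t 5.75 tcp [529.6 -52.6  -3.8] xhead 70.9 force [ 1.  -0.3  0.5]
green rect (array([5.476e+02, 2.000e-01]), 109.0, 78.8, -19.1) in tool [ 55.8  -0.4 -27.8] px [183  40] [460 242]
```

View pics/w4.png

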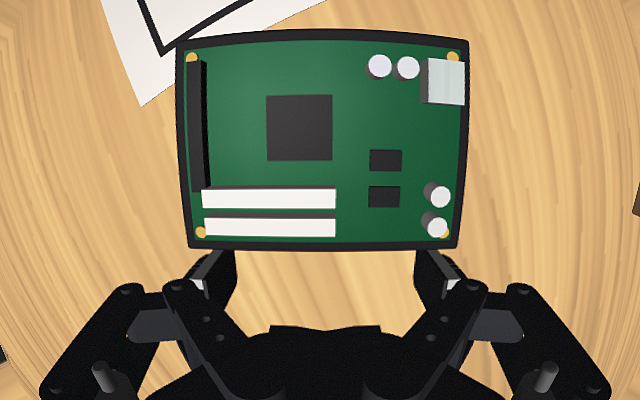

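The wrist view shows the tray flush against both fingers, with the sheet corner at (141,107) and the outline's outer corner at (161,57). I'll check the stand's position against these.

Run:
```python
from h import *
s=monitor.read_state();pose=(s['position'],s['ee_rot'])
C=onz('wrist',[(141,107),(161,56)],0,pose)[:,:2];print(C)
a=np.radians(6.9);M=np.array([[np.cos(a),-np.sin(a)],[np.sin(a),np.cos(a)]])
for c,o in zip(C,[(-95,-75),(-74,-59)]): print('stand',c-M@o)
# lens: white? print top image raised panel not needed
T=np.array([float(x) for x in pose[0][:2]]);Rm=R.from_quat(pose[1]).as_matrix()[:2,:2]
```

```text
[[468.24419186  49.0037519 ]
 [487.79881679  68.20960184]]
stand [553.54587643 134.87355224]
stand [554.1747866  135.67241108]
```

```bash
python3 -m creep '[{"turn":[0,0,0],"dp":[3.4,0,0],"jaw":0},{"turn":[0,0,-3],"dp":[13.9,2.7,0],"jaw":0},{"turn":[0,0,-6],"dp":[24.6,4.8,0],"jaw":0},{"turn":[0,0,-9],"dp":[35.4,6.3,0],"jaw":0},{"turn":[0,0,-12],"dp":[46.2,7.3,0],"jaw":0},{"turn":[0,0,-15],"dp":[57.1,7.7,0],"jaw":0},{"turn":[0,0,-18],"dp":[67.9,7.5,0],"jaw":0},{"turn":[0,0,-21],"dp":[78.8,6.8,0],"jaw":0},{"turn":[0,0,-24],"dp":[89.5,5.5,0],"jaw":0},{"turn":[0,0,-26],"dp":[96.8,4.3,0],"jaw":0},{"turn":[0,0,-26],"dp":[97,4.3,0],"jaw":0}]'
python3 look.py w5
```

```text
t: 7.18
position: [565.4, 38.3, -3.9]
ee_rot: [0.663, 0.749, 0.0, -0.0]
wrist_force: [-0.6, -0.2, 1.1]
gripper_width: 85.7
t 7.175 tcp [565.4  38.3  -3.9] xhead 96.9 force [-0.6 -0.2  1.1]
green rect (array([558.1,  93.9]), 108.9, 78.8, 7.2) in tool [ 56.1  -0.6 -27.9] px [183  39] [460 241]
```

View pics/w5.png

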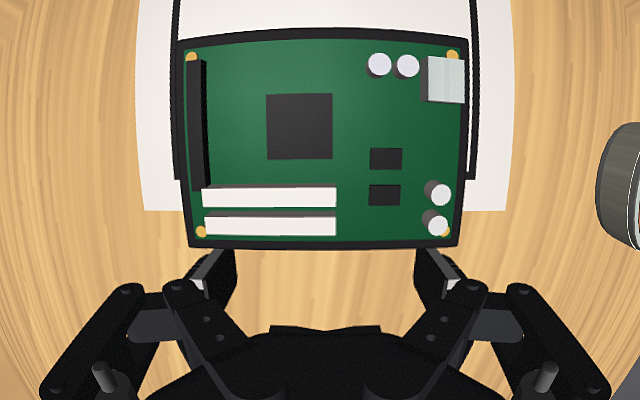

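The tray is now square with the outline. The outline's near outer corners are at (174,180) and (475,179), and the sheet corners at (144,211) and (506,210).

Run:
```python
from h import *
s=monitor.read_state();pose=(s['position'],s['ee_rot'])
C=onz('wrist',[(174,180),(475,179),(144,211),(506,210)],0,pose);Rm=R.from_quat(pose[1]).as_matrix()
print(C.round(1),'tool',((C-pose[0])@Rm).round(1))
for i,(l,y) in zip((0,2),((148,59),(190,75))):
    d=C[i+1]-C[i];a=np.arctan2(d[1],d[0]);m=(C[i]+C[i+1])/2;c=m+y*np.array([-np.sin(a),np.cos(a),0]);print('len',np.linalg.norm(d),l,'ang',np.degrees(a),'stand',c.round(1),'tool',(Rm.T@(c-pose[0])).round(1))
```

```text
[[487.1  66.3   0. ]
 [635.6  84.7   0. ]
 [467.9  47.5   0. ]
 [659.3  71.2   0. ]] tool [[ 37.6 -74.3  -3.8]
 [ 38.2  75.4  -3.9]
 [ 21.2 -95.6  -3.8]
 [ 21.9  97.2  -4. ]]
len 149.7175778610639 148 ang 7.085156438357059 stand [554.1 134.    0. ] tool [96.9  0.3 -3.9]
len 192.83733471931967 190 ang 7.062819696392458 stand [554.4 133.7   0. ] tool [96.5  0.5 -3.9]
```

```bash
python3 -m creep '[{"turn":[0,0,0],"dp":[5,0,0],"jaw":0},{"turn":[0,0,0],"dp":[13,0,0],"jaw":0},{"turn":[0,0,0],"dp":[22,0,0],"jaw":0},{"turn":[0,0,0],"dp":[31,0,0],"jaw":0},{"turn":[0,0,0],"dp":[37,0,0],"jaw":0},{"turn":[0,0,0],"dp":[40,0,0],"jaw":0},{"turn":[0,0,0],"dp":[41,0,0],"jaw":0},{"turn":[0,0,0],"dp":[41,0,0],"jaw":0},{"turn":[0,0,0],"dp":[41,0,0],"jaw":0}]'
python3 look.py w6
python3 -m creep '[{"turn":[0,0,0],"dp":[-10,0,0],"jaw":0},{"turn":[0,0,0],"dp":[-30,0,0],"jaw":0},{"turn":[0,0,0],"dp":[-60,0,-5],"jaw":0},{"turn":[0,0,0],"dp":[-90,0,-30],"jaw":0},{"turn":[0,0,0],"dp":[-110,0,-70],"jaw":0},{"turn":[0,0,0],"dp":[-120,0,-120],"jaw":0},{"turn":[0,0,0],"dp":[-120,0,-150],"jaw":0},{"turn":[0,0,0],"dp":[-120,0,-150],"jaw":0}]'
python3 - <<'E'
from h import *
s=monitor.read_state();np.savez('pics/w7.npz',p=s['position'],q=s['ee_rot'])
p,d=imaging.capture('wrist');cv2.imwrite('pics/w7.png',p[:,:,::-1])
for n in('scene','top'):
    p,d=imaging.capture(n);cv2.imwrite(f'pics/{n}7.png',p[:,:,::-1])
a=cv2.resize(cv2.imread('pics/scene7.png')[130:310,320:520],(600,540),interpolation=cv2.INTER_CUBIC);cv2.imwrite('pics/sc7crop.png',a)
E
```

```text
t: 8.35
position: [560.5, 78.4, -3.9]
ee_rot: [0.664, 0.748, -0.0, -0.0]
wrist_force: [-0.3, 0.2, -0.3]
gripper_width: 85.2
t 8.35 tcp [560.5  78.4  -3.9] xhead 96.9 force [-0.3  0.2 -0.3]
green rect (array([553.6, 133.4]), 109.0, 78.7, 6.9) in tool [ 55.4  -0.3 -27.8] px [184  40] [461 242]
t: 9.4
position: [576.0, -41.9, 148.3]
ee_rot: [0.664, 0.748, 0.001, 0.001]
wrist_force: [-0.5, -1.2, -0.6]
gripper_width: 85.4
```

View pics/w7.png

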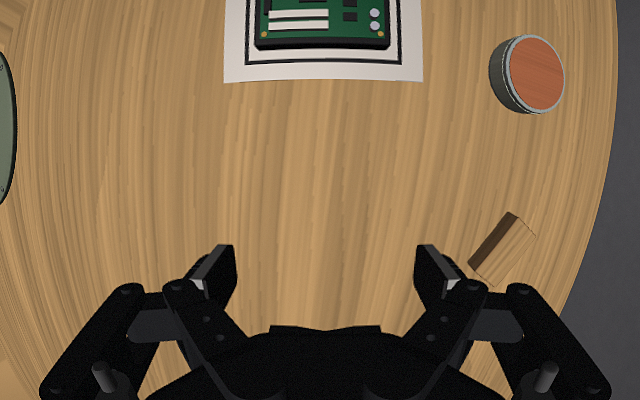

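View pics/sc7crop.png

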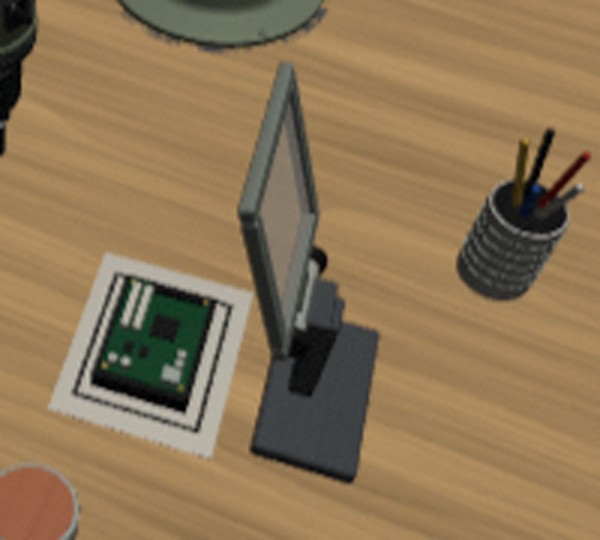

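The holder sits inside the outline with even gaps: tray columns 255–390 against outline 247–402 in the wrist view. In the scene crop the raised panel's free edge runs from (287,62) to (243,213), and its near lower corner is at (280,355). I'll measure the panel angle by casting rays onto the stand's end planes, and cross-check the holder from both fixed cameras.

Run:
```python
from h import *
S=np.array([553.5,135,0]);a=np.radians(7);sx=np.array([np.cos(a),np.sin(a),0]);sy=np.array([-np.sin(a),np.cos(a),0])
def plane(n,uv,x):
    o,d=ray(n,uv);d=d[0];P=o+d*((x-(o-S)@sx)/(d@sx));return np.array([(P-S)@sy,P[2]])
for uv,x in(((243,215),80),((287,62),-80),((280,355),80)):
    q=plane('scene',(320+uv[0]/3,130+uv[1]/3),x);v=q-[110,130];print('y,z in stand',q.round(1),'len',np.hypot(*v).round(1),'ang',np.arctan2(v[1],-v[0]).round(3))
print('hinge',S+110*sy+[0,0,130])
for n,b in(('top',(225,150,300,240)),('scene',(325,205,410,285))):
    p=cv2.imread(f'pics/{n}7.png');hsv=cv2.cvtColor(p,cv2.COLOR_BGR2HSV);h,s,v=[hsv[:,:,i].astype(int) for i in range(3)]
    g=cv2.convexHull(big((h>45)&(h<90)&(s>90),b))[:,0];c=np.r_[rect(onz(n,g,24))[0],0]
    w=cv2.convexHull(big((s<60)&(v>110),b))[:,0];rw=rect(onz(n,w,0));c0=np.r_[rw[0],0];print(n,'green',rect(onz(n,g,24)),'sheet',rw,'in stand',((c-c0)@sx).round(1),((c-c0)@sy).round(1))
```

```text
y,z in stand [ 49.5 303.9] len 184.1 ang 1.236
y,z in stand [ 50.7 306.9] len 186.5 ang 1.248
y,z in stand [103.9 156.9] len 27.5 ang 1.348
hinge [540.09437223 244.18007668 130.        ]
top green (array([554.5, 135.5]), 97.5, 78.2, 6.9) sheet (array([549.9, 136.6]), 191.2, 151.5, 6.9) in stand 4.4 -1.7
scene green (array([557.6, 135.2]), 102.7, 80.0, 6.4) sheet (array([553.7, 136. ]), 190.2, 149.6, 6.9) in stand 3.8 -1.3
```

The holder is within about 2 mm. The green mask has the same +4 mm x bias it had at the start. The panel is at about 1.24 rad, with its free edge at stand (y 48, z 310). I'll shut the jaws, go over the panel and come down behind it.

```bash
python3 -m creep '[{"turn":[0,0,0],"dp":[0,0,-40],"jaw":1},{"turn":[0,0,0],"dp":[0,0,-90],"jaw":1},{"turn":[0,0,0],"dp":[0,0,-140],"jaw":1},{"turn":[0,0,0],"dp":[0,0,-190],"jaw":1},{"turn":[0,0,0],"dp":[0,0,-225],"jaw":1},{"turn":[0,0,0],"dp":[40,0,-232],"jaw":1},{"turn":[0,0,0],"dp":[90,0,-232],"jaw":1},{"turn":[0,0,0],"dp":[140,0,-232],"jaw":1},{"turn":[0,0,0],"dp":[190,0,-232],"jaw":1},{"turn":[0,0,0],"dp":[240,0,-232],"jaw":1},{"turn":[0,0,0],"dp":[283,0,-232],"jaw":1},{"turn":[0,0,0],"dp":[283,0,-232],"jaw":1}]' 40
python3 - <<'E'
from h import *
p,d=imaging.capture('scene');cv2.imwrite('pics/s8.png',cv2.resize(p[90:310,300:540,::-1],(654,600),interpolation=cv2.INTER_CUBIC))
s=monitor.read_state();print(s['position'],np.round(s['q'],2))
E
```

```text
t: 11.05
position: [539.9, 243.0, 375.9]
ee_rot: [0.662, 0.75, -0.001, -0.002]
wrist_force: [0.3, -0.2, 0.1]
gripper_width: -0.4
[540.63621087 240.81780369 375.99792747] [-0.17  0.39 -0.5   1.47  0.19  1.34 -0.56]
```

View pics/s8.png

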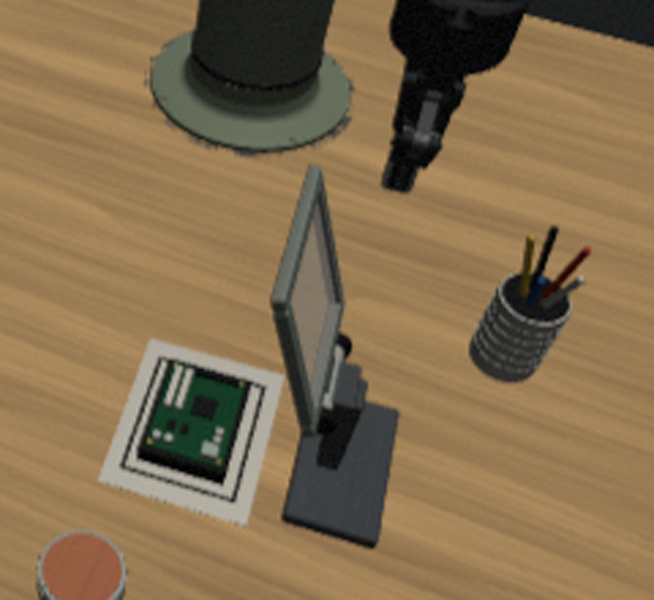

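The fingers are shut and behind the panel (tip at (398,188)), clear of it and of the pens.

```bash
python3 -m creep '[{"turn":[0,0,0],"dp":[0,0,30],"jaw":1},{"turn":[0,0,0],"dp":[0,0,65],"jaw":1},{"turn":[0,0,0],"dp":[0,0,81],"jaw":1},{"turn":[0,0,0],"dp":[-10,0,81],"jaw":1},{"turn":[0,0,0],"dp":[-24,0,81],"jaw":1},{"turn":[0,0,0],"dp":[-35,0,81],"jaw":1},{"turn":[0,0,0],"dp":[-46,0,85],"jaw":1},{"turn":[0,0,0],"dp":[-58,0,90],"jaw":1},{"turn":[0,0,0],"dp":[-66,0,94],"jaw":1},{"turn":[0,0,0],"dp":[-73,0,98],"jaw":1},{"turn":[0,0,0],"dp":[-73,0,98],"jaw":1}]'
python3 - <<'E'
from h import *
p,d=imaging.capture('scene');cv2.imwrite('pics/s9.png',cv2.resize(p[90:310,300:540,::-1],(654,600),interpolation=cv2.INTER_CUBIC))
s=monitor.read_state();v=s['position']-[553.5,135,0];print('stand y,z',v[1]*.9925-v[0]*.1219,v[2],s['wrist_force'])
E
```

```text
t: 12.48
position: [549.1, 167.7, 277.5]
ee_rot: [0.663, 0.749, -0.002, -0.002]
wrist_force: [0.2, 0.1, -0.1]
gripper_width: -0.0
stand y,z 33.4612749813227 277.6892593073457 [-0.53180775  0.52358224  0.59889757]
```

View pics/s9.png

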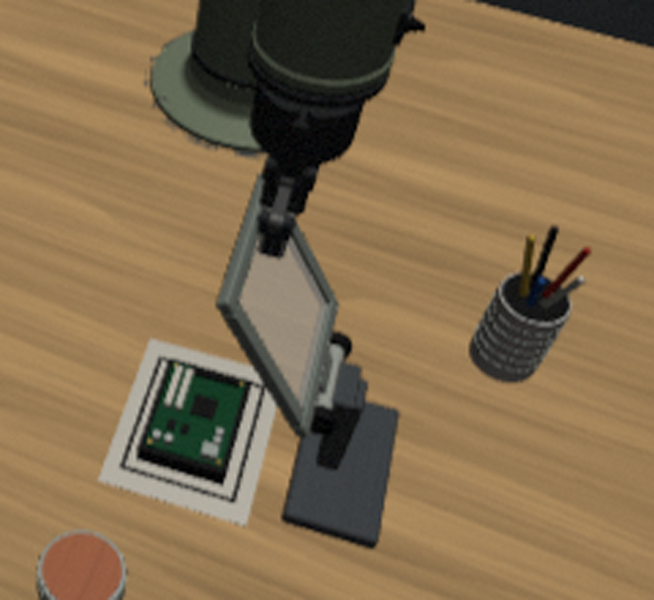

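The tip bears on the inner side of the free-edge bar (275,250) and the panel has begun to fold. Continuing to about 0.2 rad.

```bash
python3 -m creep '[{"turn":[0,0,0],"dp":[-7,0,4.5],"jaw":1},{"turn":[0,0,0],"dp":[-14.6,0,9.3],"jaw":1},{"turn":[0,0,0],"dp":[-28,0,20],"jaw":1},{"turn":[0,0,0],"dp":[-40,0,32],"jaw":1},{"turn":[0,0,0],"dp":[-51,0,46],"jaw":1},{"turn":[0,0,0],"dp":[-60.5,0,60],"jaw":1},{"turn":[0,0,0],"dp":[-68.5,0,75],"jaw":1},{"turn":[0,0,0],"dp":[-75,0,91],"jaw":1},{"turn":[0,0,0],"dp":[-78,0,100],"jaw":1},{"turn":[0,0,0],"dp":[-80,0,107],"jaw":1},{"turn":[0,0,0],"dp":[-80,0,107],"jaw":1}]'
python3 - <<'E'
from h import *
p,d=imaging.capture('scene');cv2.imwrite('pics/s10.png',cv2.resize(p[90:310,300:540,::-1],(654,600),interpolation=cv2.INTER_CUBIC))
s=monitor.read_state();v=s['position']-[553.5,135,0];print('stand y,z',v[1]*.9925-v[0]*.1219,v[2],s['wrist_force'])
E
```

```text
t: 13.9
position: [558.0, 88.6, 170.3]
ee_rot: [0.663, 0.749, -0.002, -0.002]
wrist_force: [-0.3, 0.4, 0.8]
gripper_width: 0.1
stand y,z -46.467235614660574 170.69145234492456 [ 0.24548444  0.17399096 -0.50818372]
```

View pics/s10.png

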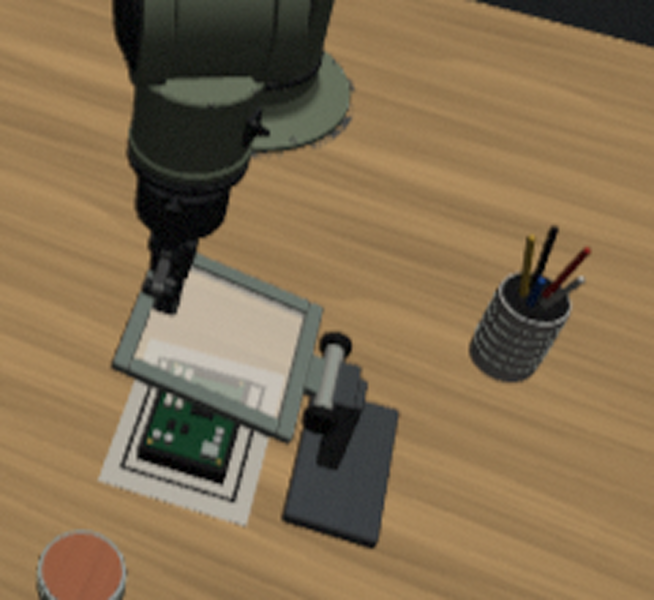

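The panel is nearly down, and its free near corner is at (118,366). Measuring the angle before the last step.

```bash
cat > ang.py <<'E'
import sys
from h import *
S=np.array([553.5,135,0]);a=np.radians(7);sx=np.array([np.cos(a),np.sin(a),0]);sy=np.array([-np.sin(a),np.cos(a),0])
for arg in sys.argv[1:]:
    u,v=map(float,arg.split(','));o,d=ray('scene',(300+u*240/654,90+v*220/600));d=d[0]
    P=o+d*((80-(o-S)@sx)/(d@sx));q=np.array([(P-S)@sy,P[2]])-[110,130];print('y,z',q.round(1),'len',np.hypot(*q).round(1),'ang',np.arctan2(q[1],-q[0]).round(3))
E
python3 ang.py 116,358 118,367 289,439
```

```text
y,z [-179.1   53.6] len 186.9 ang 0.291
y,z [-176.5   41.7] len 181.4 ang 0.232
y,z [-19.7   8.4] len 21.4 ang 0.402
```

```bash
python3 -m creep '[{"turn":[0,0,0],"dp":[-1,0,6],"jaw":1},{"turn":[0,0,0],"dp":[-2,0,13],"jaw":1},{"turn":[0,0,0],"dp":[-3,0,20],"jaw":1},{"turn":[0,0,0],"dp":[-3.5,0,26],"jaw":1},{"turn":[0,0,0],"dp":[-4,0,31],"jaw":1},{"turn":[0,0,0],"dp":[-4,0,34],"jaw":1},{"turn":[0,0,0],"dp":[-4,0,35],"jaw":1},{"turn":[0,0,0],"dp":[-4,0,35],"jaw":1},{"turn":[0,0,0],"dp":[-4,0,35],"jaw":1}]'
python3 - <<'E'
from h import *
p,d=imaging.capture('scene');cv2.imwrite('pics/s11.png',cv2.resize(p[90:310,300:540,::-1],(654,600),interpolation=cv2.INTER_CUBIC));np.save('pics/s11d.npy',d)
E
```

```text
t: 15.08
position: [558.5, 84.8, 135.8]
ee_rot: [0.663, 0.749, -0.002, -0.002]
wrist_force: [0.3, -0.2, 0.8]
gripper_width: -0.2
```

View pics/s11.png

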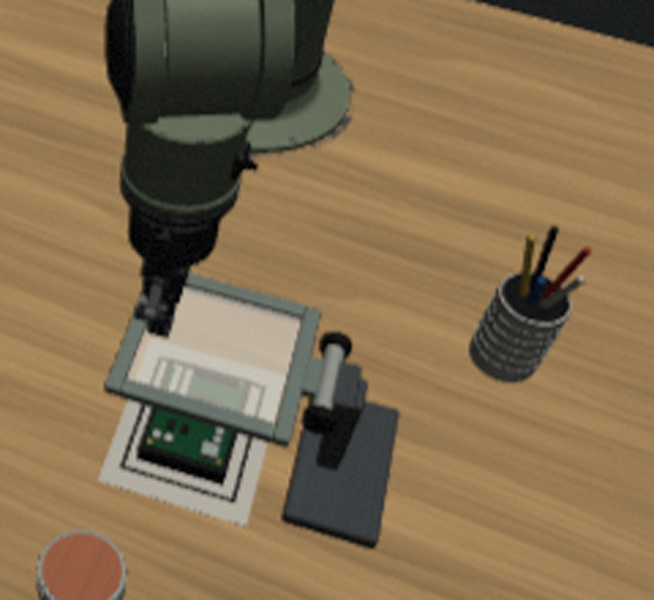

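The panel looks nearly level, with its near free corner at about (106,387). I'll check the angle by depth on the frame's side bars as well.

```bash
python3 ang.py 106,385 108,394
cat > dep.py <<'E'
import sys
from h import *
S=np.array([553.5,135,0]);a=np.radians(7);sx=np.array([np.cos(a),np.sin(a),0]);sy=np.array([-np.sin(a),np.cos(a),0])
d=np.load(sys.argv[1]);v,u=np.mgrid[0:400,0:640];uv=np.c_[u.ravel(),v.ravel()];o,r=ray('scene',uv);P=o+r*d.ravel()[:,None]
x=(P-S)@sx;y=(P-S)@sy;z=P[:,2]
for lo,hi in((62,79),(-79,-62)):
    m=(x>lo)&(x<hi)&(y>-75)&(y<85)&(z>100)&(z<220)&(d.ravel()>0)
    if m.sum()>10:
        c=np.polyfit(y[m],z[m],1);w=abs(np.polyval(c,y[m])-z[m])<5;c=np.polyfit(y[m][w],z[m][w],1);print(lo,m.sum(),w.sum(),'angle',-np.arctan(c[0]).round(3),'z at hinge',np.polyval(c,110).round(1),'z edge',np.polyval(c,-80).round(1))
E
python3 dep.py pics/s11d.npy
```

```text
y,z [-186.    10.1] len 186.2 ang 0.054
y,z [-183.4   -2.7] len 183.5 ang -0.015
62 392 365 angle 0.022 z at hinge 135.7 z edge 139.9
-79 271 260 angle 0.019 z at hinge 135.6 z edge 139.2
```

The panel angle is 0.02 rad by depth, so I'll lift off and do the final checks.

```bash
python3 -m creep '[{"turn":[0,0,0],"dp":[0,0,-10],"jaw":1},{"turn":[0,0,0],"dp":[0,0,-35],"jaw":1},{"turn":[0,0,0],"dp":[0,0,-80],"jaw":1},{"turn":[0,0,0],"dp":[-40,0,-120],"jaw":1},{"turn":[0,0,0],"dp":[-80,0,-130],"jaw":1},{"turn":[0,0,0],"dp":[-80,0,-130],"jaw":1},{"turn":[0,0,0],"dp":[-80,0,-130],"jaw":1},{"turn":[0,0,0],"dp":[-80,0,-130],"jaw":1}]'
python3 - <<'E'
from h import *
p,d=imaging.capture('scene');np.save('pics/s12d.npy',d);q=np.ascontiguousarray(p[:,:,::-1]);cv2.imwrite('pics/s12.png',q)
a=cv2.imread('pics/scene0.png');b=cv2.imread('pics/scene7.png')
for nm,(u,v) in dict(tin=(330,300),block=(262,277),pens=(490,208),wrench=(210,161)).items():
    t=cv2.cvtColor(a,6)[v-28:v+28,u-28:u+28];r=cv2.cvtColor(q,6)[v-40:v+40,u-40:u+40];m=cv2.minMaxLoc(cv2.matchTemplate(r,t,5));print(nm,'shift px',np.array(m[3])-12,round(m[1],3))
dx=cv2.absdiff(b,q)[268:278,335:400].mean();print('sheet/tray visible strip diff',dx,'tray strip',cv2.absdiff(b,q)[248:265,350:385].mean())
print(monitor.read_state()['wrist_force'])
E
python3 dep.py pics/s12d.npy
```

```text
t: 16.12
position: [568.6, 6.6, 265.6]
ee_rot: [0.662, 0.749, -0.002, -0.002]
wrist_force: [-0.0, -0.2, -0.0]
gripper_width: 0.0
tin shift px [0 0] 0.997
block shift px [0 0] 0.996
pens shift px [0 0] 0.999
wrench shift px [0 0] 0.988
sheet/tray visible strip diff 3.5723076923076924 tray strip 2.810644257703081
[-0.43871174 -0.16609497 -0.21081484]
62 388 359 angle 0.02 z at hinge 135.9 z edge 139.7
-79 332 327 angle 0.021 z at hinge 135.4 z edge 139.4
```

```bash
python3 -c "
from station import sign_off
print(sign_off())"
```

```text
the job is handed in; nothing more can be done
None
```

I slid the holder about 370 mm across the bench into the printed outline, then folded the lens panel down to level and handed the job in at about 16 s. No verdict is reported.

**Holder:** I pushed it with the two open fingers flat against its long side: straight, through a 26° arc, then straight again. The wrist camera put its centre about 1 mm from the outline's centre and its angle within 0.2°. The overhead and scene cameras read 4 mm off along x. I put that down to the green mask, which had read about 2–4 mm high in x before I moved anything.

**Lens panel:** I folded it with the shut fingertips, and after I backed off it stayed at about 0.02 rad, measured by depth on both side bars. On the way down, the image reading was 0.25 rad against 0.20 rad expected from the fingertip height. The two agreed once the panel was near level.

**Bystanders and robot:** The tin, block, pens and wrench show no shift in the scene image. The wrist force was near zero, and the gripper was about 130 mm above the panel. The part of the holder visible past the lens was unchanged.

I could not view the last picture because the limit of 12 was already used (your plan was about 8), so the final checks were done only numerically.

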